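# Open the draw jar with the unknown thread

## Task

The draw for colours is about to begin: lift the wooden collar up and off the grip of the jar's lid and lay it flat in the middle of the saucer. Nobody remembers which way this lid unscrews, so try it one way and, if it will not give, the other; turn it until it is free, then lift it off and finish while still holding it steady and roughly level, at least 5 cm above where it sat. Leave the cup, the bookend and the two pawns where they are.

Things in the scene. Friction and masses are not known exactly. Their poses are not given: they have to be found in the camera images.
- jar: Metal jar, 84 mm across (neck 72), mouth 115 mm above the table; fixed. Origin on its axis at table height, z up. On its wooden board (100 x 310 x 10 mm) also stands a wooden chess clock 66 x 150 mm, 116 mm tall, its centre 158 mm from the jar's axis along the jar's +y; the jar's x is square to the dials.
- jar_mouth (a point): Centre of the jar's mouth, 115 mm up, axes as the jar. The lid's short coarse thread may be left- or right-handed: not to be seen. Turned the wrong way the lid meets a dead stop 5 to 15 deg from where it starts; the right way it runs easily, is free to lift from 38 deg off the jar's x (aim for 45) and stops at 52. Only there will it rise; 25 mm up it is clear of the neck. It has 1 to 3 mm of play.
- lid: Ash lid: round flange 66 mm across, 8 mm thick; on it an upright flat grip 36 mm long (lid's x), 12 mm thick (lid's y), 30 mm high; below a plug 25 mm deep with two lugs. Origin on the axis at the flange's underside, 115 mm above the table while closed, z up: the grip spans 8 to 38 mm above it. About 0.09 kg. Closed, its x lies within 5 deg of the jar's x.
- collar: Wooden ring, 58 mm outside, 44 mm inside, 26 mm high, about 0.04 kg, standing loosely round the lid's grip on the flange, so the grip cannot be taken before it is removed. Origin at the centre of its underside, z up.
- saucer: White porcelain saucer, 156 mm across, rim 14 mm high, loose on the table to the right of the jar; flat inner floor about 90 mm across, 5 mm above the table. Origin at the centre of its underside, z up.
- cup: Blue ceramic mug, 76 mm across and 70 mm tall, bystander beyond the work. Origin at the centre of its underside.
- bookend: Heavy walnut L-shaped bookend, foot 100 x 90 mm, 165 mm tall, bystander beyond the work. Origin at the centre of its underside.
- pawn_a: Turned ash pawn, 30 mm across, 51 mm tall, standing between the robot and the jar; bystander. Origin at the centre of its underside.
- pawn_b: Turned ash pawn, 30 mm across, 51 mm tall, standing between the robot and the saucer; bystander. Origin at the centre of its underside.
Things that resemble listed ones, but are neither listed nor needed, are in the scene too. What is shaped like the lid but orange or red is not meant.

How it is judged:
By the outcome, as a careful person would: the job done as asked, in the order asked, and still so for the second after the job is handed in, while the arm keeps its last pose, push and grip.
It also fails if it takes over 72 s, if anything falls off the work surface, if the arm or the gripper's body presses on something with over 40 N, if the wrist force passes 120 N, or if a joint passes its speed limit or range.

## Robot

A 7-joint arm with a two-finger parallel gripper is mounted at the origin on the work surface. World frame = base frame: x ahead of the robot, y to its left, z up, the work surface at z = 0. Lengths are in m, angles in rad, forces in N, time in s.
With the tool pointing down it reaches from about 0.4 to 0.85 m from the base axis. Payload 10.4 kg.
Tool frame: the origin (TCP) lies at the very end of the fingers, on their centre line; the grasp point (between the pads) lies 19 mm behind it; z points along the fingers, y is the line along which they close (so a half turn about z gives the same grasp; the last joint's range is limited). The gripper opens to 85 mm and grips with 20 to 120 N. Pads are 22 mm wide; open, the fingers measure 114 mm over their backs; the gripper's body (76 mm by 85 mm) begins 54 mm behind the grasp point. The pads swing forward as they close: fully open they stand 13 mm farther back than shut.
Start: joints at [-1.136, 0.332, -0.065, 1.46, 0.022, 1.35, -0.088], TCP at [0.276, 0.561, 0.231] pointing down, gripper open.
Joint ranges: [-2.6, 2.6], [-0.5, 2.12], [-1.47, 1.34], [0.16, 2.42], [-1.27, 4.41], [0.06, 2.06], [-2.6, 2.6]. Speed limits (rad/s): [2.22, 2.22, 2.79, 2.79, 3.14, 3.14, 3.14].

## Interface

Orientations are given as a unit quaternion [x, y, z, w].
In Python, from plant import env, optics, search_frame gives the robot as it stands.
- The arm moves only by the tool send_rows, never from a script. Its argument "plan" is a list of rows, each an object with "gripper": the finger opening in cm, from 0 to 8.54; "linear": the shift along the tool's x, y, z in cm, a list of three; "yaw": the turn about the tool's z in rad. A call has 1 to 20 rows; each row is the pose to reach, as a shift and turn from the pose commanded when the call began, along the tool's axes at that moment; what a row does not reach only later rows make up. A row lasts 1/8 s, in which the tool goes at most 62.5 mm and 10.7 degrees, less where a joint would pass 70% of its speed; a pose out of reach is approached as far as the arm can. A call with a gripper value outside its range is refused whole. The fingers move at their own pace and stop on an object; the grip force is fixed at half the most. Time passes only in rows, so rows that repeat a pose let the fingers close. It gives the time, the measured TCP pose, the force, the opening and the grip force at its end, in the units of the state.
- env.state(): the state, without advancing time (a new reading comes with each control period).
- optics.capture(name): name is "scene" or "side" or "wrist"; returns a dict with "image" (420x560x3 uint8, red, green, blue), "intrinsics" (3x3 intrinsics, pixels), "dist_coeffs" ([k1, k2, p1, p2, k3] as OpenCV has them; the pictures are not rectified), "cam_to_world" (4x4, takes a point from camera to world coordinates). Camera axes: x right, y down, z forward; pixel columns grow to the right and rows downward; lengths in m; the calibration is good to about 2 mm. A picture is of the moment at which its call begins. There is no depth.
- env.hand_in(): hands the job in; it is judged then, once.
Trained networks look in the newest picture that a camera, given by its name, has taken for a name from the list of things; names that differ only in an ending like _2 or _b are one class to them, and where a whole thing is asked for, a point or a joint stands for the part that bears it (a point fixed in the world has none). Each returns a list of dicts, best first, with "conf" (0 to 1); they miss things now and then, are a little off and sometimes report something else, mostly with a low value. They report only what shows in the picture. A call takes as long as a camera call. They do not tell look-alikes from the thing itself.
- search_frame(camera, label): "position" ([column, row] in pixels, amid what is visible of it).
The state is a dict: "clock": time; "qpos": joint angles; "qvel": joint speeds; "effort": joint torques, N m; "position": TCP position; "tool_rot": TCP orientation; "wrist_force": force on the tool from outside, world axes, zero at the start; "moment": the same for the moment, N m; "width": finger opening in m; "gripper_force": force on a finger pad.
Only numpy, scipy, OpenCV 4.12 (cv2) and the standard library are available. Lean on these libraries where they do the work, as an engineer would, in place of code of your own. Each camera call takes 0.05 s, during which the arm holds its last target. There are 200 camera calls.

## Working session

There is one attempt and no reset: what is moved stays moved. The work goes in short steps, Python scripts to look and compute and a tool call to move; the robot and the scene stay as the last step left them, time stands still between calls to the robot, and variables do not carry over. Pictures are saved under pics/ and viewed, at most 10 in all, crops included, and the job is handed in when it is done.

Besides the shell and the picture viewer there is one more tool, called after ">>>" as name(argument=value, ...) on one line, values as JSON. send_rows: Moves the arm, as the interface text tells. Its arguments: {"type":"object","properties":{"plan":{"type":"array"}},"required":["plan"]}

```bash
mkdir -p pics; cat > h.py <<'E'
import numpy as np, cv2, json
from plant import env, optics, search_frame
def cap(n,save=None):
    c=optics.capture(n)
    if save: cv2.imwrite('pics/'+save,c['image'][:,:,::-1])
    return c
def ray(c,px):
    u=cv2.undistortPoints(np.array([[px]],float),np.array(c['intrinsics']),np.array(c['dist_coeffs']))[0,0]
    T=np.array(c['cam_to_world']); return T[:3,3],T[:3,:3]@np.array([u[0],u[1],1])
def onz(c,px,z):
    o,d=ray(c,px); return o+d*(z-o[2])/d[2]
def proj(c,P):
    T=np.linalg.inv(np.array(c['cam_to_world']))
    r=cv2.Rodrigues(T[:3,:3])[0]
    return cv2.projectPoints(np.array(P,float).reshape(-1,3),r,T[:3,3],np.array(c['intrinsics']),np.array(c['dist_coeffs']))[0][:,0]
def tri(cs,pxs):
    A=np.zeros((3,3));b=np.zeros(3)
    for c,p in zip(cs,pxs):
        o,d=ray(c,p);d=d/np.linalg.norm(d);M=np.eye(3)-np.outer(d,d);A+=M;b+=M@o
    return np.linalg.solve(A,b)
E
python3 - <<'E'
from h import *
s=env.state();print({k:np.round(v,3).tolist() for k,v in s.items()})
ims=[]
for n in ['scene','side','wrist']:
    c=cap(n,n+'0.png');ims.append(c['image'])
    print(n,np.round(np.array(c['cam_to_world'])[:3,3],3),np.array(c['intrinsics'])[0,0])
    for l in ['jar','lid','collar','saucer','cup','bookend','pawn_a']:
        print(l,[(np.round(d['position']).tolist(),round(d['conf'],2)) for d in search_frame(n,l)[:4]])
E
```

```text
{'clock': 0.0, 'qpos': [-1.136, 0.333, -0.065, 1.461, 0.022, 1.35, -0.089], 'qvel': [-0.0, -0.001, -0.002, -0.0, -0.002, -0.001, 0.001], 'effort': [0.001, -62.545, 0.049, -39.159, 0.016, 0.01, -0.0], 'position': [0.276, 0.56, 0.231], 'tool_rot': [0.227, 0.974, -0.001, -0.0], 'wrist_force': [0.117, -0.083, 0.089], 'moment': [-0.019, 0.04, -0.021], 'gripper_force': 0.0, 'width': 0.085}
scene [1.141 0.257 0.671] 483.612075499822
jar [([424.0, 243.0], 0.87)]
lid [([358.0, 193.0], 0.83), ([307.0, 278.0], 0.66)]
collar [([357.0, 194.0], 0.92)]
saucer [([196.0, 200.0], 0.65)]
cup [([193.0, 285.0], 0.85)]
bookend [([283.0, 349.0], 0.7)]
pawn_a [([335.0, 185.0], 0.48), ([279.0, 171.0], 0.45)]
side [ 0.325 -0.561  0.476] 414.4185450508932
jar [([174.0, 187.0], 0.83)]
lid [([197.0, 169.0], 0.94), ([278.0, 193.0], 0.61), ([208.0, 267.0], 0.55)]
collar [([200.0, 162.0], 0.82)]
saucer [([328.0, 344.0], 0.7)]
cup [([381.0, 217.0], 0.97)]
bookend [([340.0, 148.0], 0.83), ([151.0, 264.0], 0.27)]
pawn_a [([179.0, 327.0], 0.98), ([151.0, 264.0], 0.62)]
wrist [0.216 0.591 0.374] 365.61732143872666
jar [([64.0, 412.0], 0.64)]
lid []
collar []
saucer []
cup []
bookend []
pawn_a []
```

View pics/scene0.png

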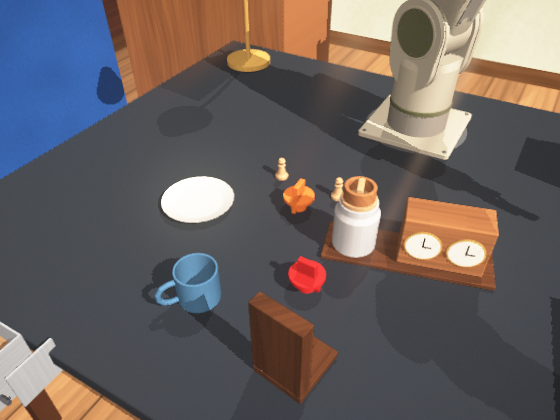

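View pics/side0.png

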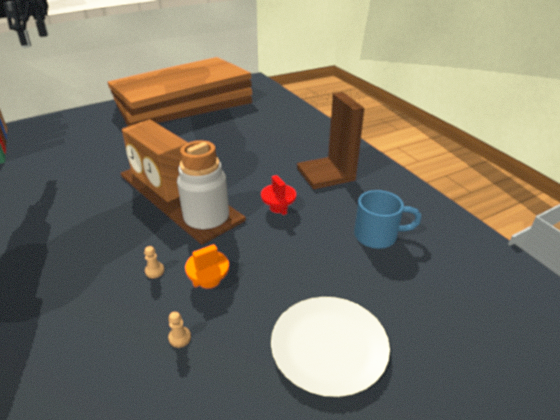

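The collar sits on the jar at scene (360,190) and side (198,157). There are two lid-shaped decoys: orange at scene (299,196) and red at scene (307,275). The wooden lid meant is the one on the jar beside the clock. I'll confirm that in an enlarged crop.

```bash
python3 - <<'E'
from h import *
a=cv2.imread('pics/scene0.png')[165:275,310:500];b=cv2.imread('pics/side0.png')[115:245,110:250]
a=cv2.resize(a,(760,440)[0:2] if 0 else (518,300),interpolation=cv2.INTER_CUBIC)
b=cv2.resize(b,(323,300),interpolation=cv2.INTER_CUBIC)
A=cv2.resize(cv2.imread('pics/scene0.png')[170:270,315:415],(400,400),interpolation=cv2.INTER_CUBIC)
B=cv2.resize(cv2.imread('pics/side0.png')[135:235,150:250],(400,400),interpolation=cv2.INTER_CUBIC)
cv2.imwrite('pics/crop1.png',np.hstack([A,B]))
E
```

```text
(no output)
```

View pics/crop1.png

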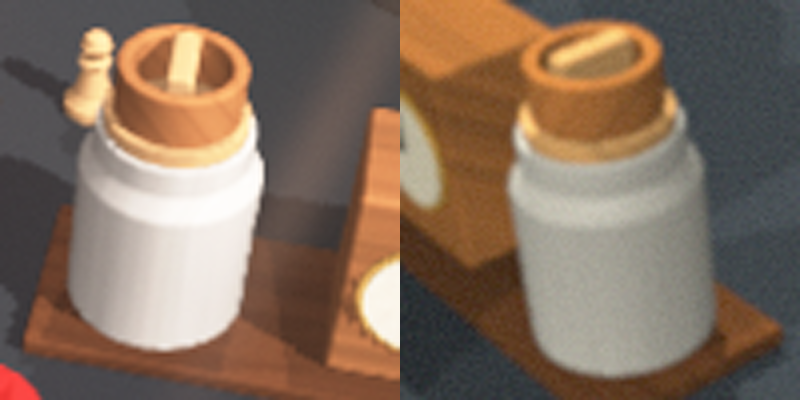

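```bash
python3 - <<'E'
from h import *
c=cap('scene');s=cap('side')
C=lambda x,y:(315+x/4,170+y/4); S=lambda x,y:(150+(x-400)/4,135+y/4)
print('collar',onz(c,C(184,68),.149),onz(s,S(593,55),.149),tri([c,s],[C(184,68),S(593,55)]))
print('jar bottom tri', )
for nm,a in (('c',[onz(c,C(190,32),.153),onz(c,C(182,92),.153)]),('s',[onz(s,S(552,70),.153),onz(s,S(632,36),.153)])):
    d=a[1]-a[0];print('grip',nm,np.round(a,3).tolist(),np.linalg.norm(d),np.degrees(np.arctan2(d[1],d[0])))
a=onz(c,(323,256),.0);b=onz(c,(491,283),.0);d=b-a;print('board edge',a,b,np.linalg.norm(d),np.degrees(np.arctan2(d[1],d[0])))
# saucer ellipse by white mask
for n,k,roi in (('scene',c,(150,170,250,230)),('side',s,(260,285,400,405))):
    im=k['image'].astype(int);m=np.zeros(im.shape[:2],np.uint8);x0,y0,x1,y1=roi
    m[y0:y1,x0:x1]=(im[y0:y1,x0:x1].min(2)>110)
    cn=max(cv2.findContours(m,0,1)[0],key=cv2.contourArea);pts=np.array([onz(k,p[0],.014)[:2] for p in cn])
    (x,y),r=cv2.minEnclosingCircle(pts.astype(np.float32));e=np.linalg.lstsq(np.c_[2*pts,np.ones(len(pts))],(pts**2).sum(1),rcond=None)[0]
    print(n,'saucer',x,y,r,e[:2],np.sqrt(e[2]+e[0]**2+e[1]**2))
for n,p in (('scene',(282,169)),('scene',(338,190)),('side',(179,330)),('side',(153,263))):
    print(n,p,onz(c if n=='scene' else s,p,.025))
# overlay
J=tri([c,s],[C(184,68),S(593,55)])
np.save('J.npy',J)
E
```

```text
collar [0.49398737 0.04248631 0.149     ] [0.49125269 0.03270289 0.149     ] [0.49229636 0.04080241 0.14590137]
jar bottom tri
grip c [[0.474, 0.036, 0.153], [0.515, 0.05, 0.153]] 0.04326077909975752 18.379167380771822
grip s [[0.471, 0.021, 0.153], [0.509, 0.033, 0.153]] 0.040112729321517084 17.04886376586507
board edge [0.54379696 0.00234585 0.        ] [0.45357734 0.29056978 0.        ] 0.3020142662326184 107.38112015867891
scene saucer 0.5355909466743469 -0.30284228920936584 0.07965900003910065 [ 0.53517962 -0.30234333] 0.07790235132875012
side saucer 0.5373783707618713 -0.3040785491466522 0.07923448085784912 [ 0.53724716 -0.30410907] 0.07809905296828942
scene (282, 169) [ 0.36755545 -0.18963145  0.025     ]
scene (338, 190) [ 0.37441747 -0.04706003  0.025     ]
side (179, 330) [ 0.36605148 -0.20271768  0.025     ]
side (153, 263) [ 0.36848747 -0.06090078  0.025     ]
```

```bash
cat >> h.py <<'E'
from scipy.spatial.transform import Rotation as Ro
def circ(x,y,z,r,n=120):
    t=np.linspace(0,2*np.pi,n);return np.c_[x+r*np.cos(t),y+r*np.sin(t),np.full(n,z)]
def go(x,y,z,ydeg):
    """print linear (cm, tool axes) and yaw to reach pose with tool y at world angle ydeg (nearest mod 180 shown too)"""
    s=env.state();R=Ro.from_quat(s['tool_rot']).as_matrix();d=R.T@(np.array([x,y,z])-s['position'])*100
    a=np.degrees(np.arctan2(R[1,1],R[0,1]));yw=-((ydeg-a+180)%360-180)
    print('linear',np.round(d,2),'yaw',round(np.radians(yw),3),'tool y now',round(a,1),'q7',round(s['qpos'][6],2),'clock',s['clock'])
E
python3 - <<'E'
from h import *
from scipy.optimize import least_squares
c=cap('scene');s=cap('side')
C=lambda x,y:(315+x/4,170+y/4); S=lambda x,y:(150+(x-400)/4,135+y/4)
J=np.load('J.npy')
def bb(k,x,y): p=proj(k,circ(x,y,.149,.029));return np.array([p[:,0].min(),p[:,0].max(),p[:,1].min()])
t=np.r_[C(117,24)[0],C(252,0)[0],C(0,24)[1],S(521,0)[0],S(665,0)[0],S(0,20)[1]]
f=lambda v:np.r_[bb(c,*v),bb(s,*v)]-t
r=least_squares(f,J[:2],diff_step=1e-3);print(r.x,r.fun)
go(r.x[0],r.x[1],.231,-72.6)
E
```

```text
[0.49315939 0.04097032] [-0.6107323  -0.73372529  0.51067148 -0.13671618 -1.04359545 -1.64648343]
linear [-4.243e+01 -3.703e+01  3.000e-02] yaw 2.38 tool y now 63.8 q7 -0.09 clock 1.4
```

>>> send_rows(plan=[{"gripper":8.5,"linear":[-42.4,-37.0,-2.0],"yaw":2.38},{"gripper":8.5,"linear":[-42.4,-37.0,-2.0],"yaw":2.38},{"gripper":8.5,"linear":[-42.4,-37.0,-2.0],"yaw":2.38},{"gripper":8.5,"linear":[-42.4,-37.0,-2.0],"yaw":2.38},{"gripper":8.5,"linear":[-42.4,-37.0,-2.0],"yaw":2.38},{"gripper":8.5,"linear":[-42.4,-37.0,-2.0],"yaw":2.38},{"gripper":8.5,"linear":[-42.4,-37.0,-2.0],"yaw":2.38},{"gripper":8.5,"linear":[-42.4,-37.0,-2.0],"yaw":2.38},{"gripper":8.5,"linear":[-42.4,-37.0,-2.0],"yaw":2.38},{"gripper":8.5,"linear":[-42.4,-37.0,-2.0],"yaw":2.38},{"gripper":8.5,"linear":[-42.4,-37.0,-2.0],"yaw":2.38},{"gripper":8.5,"linear":[-42.4,-37.0,-2.0],"yaw":2.38},{"gripper":8.5,"linear":[-42.4,-37.0,-2.0],"yaw":2.38},{"gripper":8.5,"linear":[-42.4,-37.0,-2.0],"yaw":2.38},{"gripper":8.5,"linear":[-42.4,-37.0,-2.0],"yaw":2.38},{"gripper":8.5,"linear":[-42.4,-37.0,-2.0],"yaw":2.38},{"gripper":8.5,"linear":[-42.4,-37.0,-2.0],"yaw":2.38},{"gripper":8.5,"linear":[-42.4,-37.0,-2.0],"yaw":2.38}])

```text
clock: 3.65
position: [0.493, 0.0414, 0.2513]
tool_rot: [0.988, 0.152, 0.0, -0.0]
wrist_force: [0.4, 0.3, -0.3]
width: 0.085
gripper_force: 0.0
```

```bash
python3 - <<'E'
from h import *
s=env.state();print(np.round(s['position'],4),np.round(s['qpos'],2),np.round(s['qvel'],2))
c=cap('wrist','w1.png');x,y=.4932,.041
im=cv2.imread('pics/w1.png')
for z,r in((.149,.029),(.149,.022)):
    cv2.polylines(im,[np.round(proj(c,circ(x,y,z,r))).astype(int)],True,(0,255,0),1)
a=np.radians(17.4);g=[(x+u*.018*np.cos(a)-v*.006*np.sin(a),y+u*.018*np.sin(a)+v*.006*np.cos(a),.153) for u,v in((1,1),(1,-1),(-1,-1),(-1,1))]
cv2.polylines(im,[np.round(proj(c,g)).astype(int)],True,(255,255,0),1)
p=proj(c,[(x,y,.149)])[0].astype(int);x0=min(max(p[0]-100,0),360);y0=min(max(p[1]-75,0),270);print(p,x0,y0)
cv2.imwrite('pics/w1c.png',cv2.resize(im[y0:y0+150,x0:x0+200],(800,600),interpolation=cv2.INTER_CUBIC))
go(x,y,.127,-72.6)
E
```

```text
[0.493  0.0414 0.2513] [-0.62  0.02  0.46  1.79 -0.01  1.34 -1.43] [-0.  0. -0. -0.  0.  0. -0.]
[276 211] 176 136
linear [ 0.    0.04 12.43] yaw 0.0 tool y now -72.6 q7 -1.43 clock 3.7
```

View pics/w1c.png

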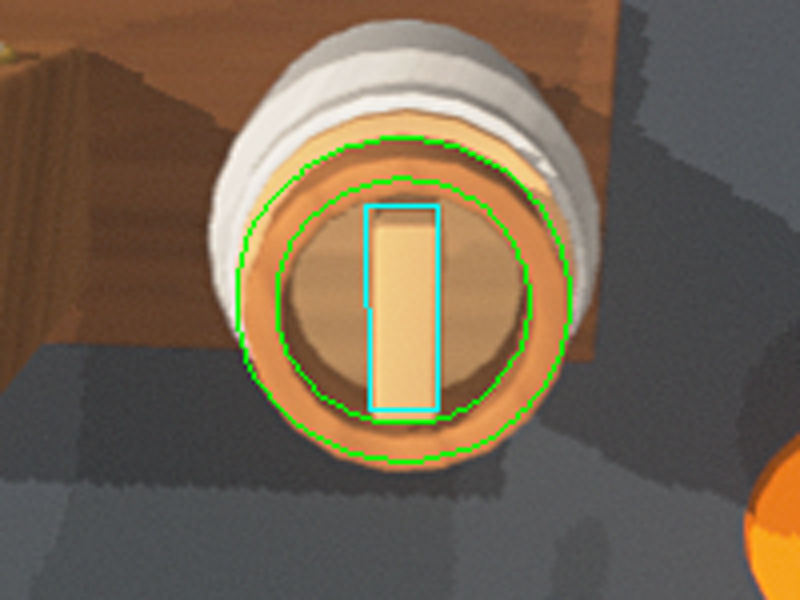

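The close-up shows the wooden collar around the ash grip at crop (409,314), about 2 mm below my prediction. The grip's angle matches. I'll correct for the offset and grasp.

>>> send_rows(plan=[{"gripper":8.5,"linear":[-0.23,0.12,4],"yaw":0},{"gripper":8.5,"linear":[-0.23,0.12,8],"yaw":0},{"gripper":8.5,"linear":[-0.23,0.12,11],"yaw":0},{"gripper":8.5,"linear":[-0.23,0.12,12.4],"yaw":0},{"gripper":8.5,"linear":[-0.23,0.12,12.4],"yaw":0},{"gripper":8.5,"linear":[-0.23,0.12,12.4],"yaw":0},{"gripper":5,"linear":[-0.23,0.12,12.4],"yaw":0},{"gripper":5,"linear":[-0.23,0.12,12.4],"yaw":0},{"gripper":5,"linear":[-0.23,0.12,12.4],"yaw":0},{"gripper":5,"linear":[-0.23,0.12,12.4],"yaw":0},{"gripper":5,"linear":[-0.23,0.12,12.4],"yaw":0},{"gripper":5,"linear":[-0.23,0.12,12.4],"yaw":0}])

```text
clock: 5.2
position: [0.4918, 0.0397, 0.1287]
tool_rot: [0.989, 0.151, 0.001, -0.0]
wrist_force: [-3.9, 0.1, 10.3]
width: 0.0566
gripper_force: 61.4
```

>>> send_rows(plan=[{"gripper":5,"linear":[0,0,-1.5],"yaw":0},{"gripper":5,"linear":[0,0,-4],"yaw":0},{"gripper":5,"linear":[0,0,-8],"yaw":0},{"gripper":5,"linear":[0,0,-11],"yaw":0},{"gripper":5,"linear":[0,0,-11],"yaw":0},{"gripper":5,"linear":[0,0,-11],"yaw":0}])

```text
clock: 5.95
position: [0.4909, 0.0395, 0.2371]
tool_rot: [0.988, 0.151, -0.0, -0.0]
wrist_force: [-0.0, 0.1, -0.7]
width: 0.0556
gripper_force: 63.6
```

```bash
python3 - <<'E'
from h import *
a=cap('side','s2.png');c=cap('scene','c2.png')
A=cv2.imread('pics/side0.png')
A=cv2.imread('pics/s2.png')[60:240,110:290];B=cv2.imread('pics/c2.png')[100:280,280:460]
cv2.imwrite('pics/v2.png',cv2.resize(np.hstack([A,B]),(800,400),interpolation=cv2.INTER_CUBIC))
s=env.state();print(s['position'],s['width'],s['gripper_force'],s['wrist_force'])
go(.5362,-.3032,.20,-72.6)
E
```

```text
[0.49067904 0.03943662 0.23646776] 0.056207276909780265 63.619107976555824 [ 0.01065732 -0.0239896  -0.19413705]
linear [-5.9  34.06  3.65] yaw 0.0 tool y now -72.6 q7 -1.43 clock 6.05
```

View pics/v2.png

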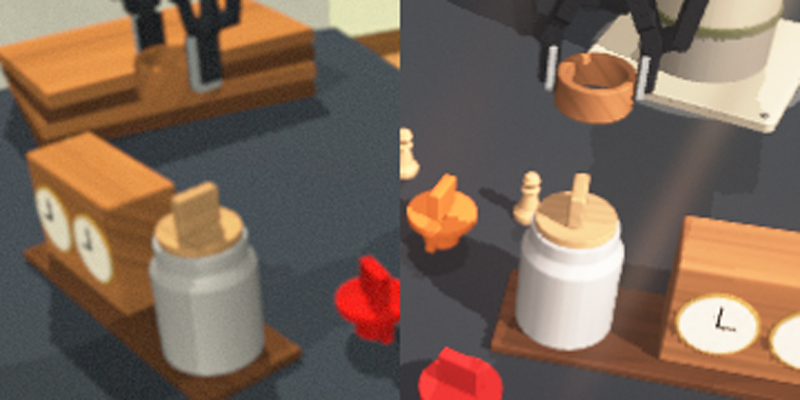

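```bash
python3 - <<'E'
from h import *
c=cap('scene','c3.png');p0=env.state()['position']
im=cv2.imread('pics/c3.png')
for dz in (.0203,-.0057):
    cv2.polylines(im,[np.round(proj(c,circ(p0[0],p0[1],p0[2]+dz,.029))*16).astype(int)],True,(0,255,0),1,shift=4)
w=cap('wrist','w3.png');iw=cv2.imread('pics/w3.png')
for dz in (.0203,-.0057):
    cv2.polylines(iw,[np.round(proj(w,circ(p0[0],p0[1],p0[2]+dz,.029))*16).astype(int)],True,(0,255,0),1,shift=4)
q=proj(w,[p0])[0].astype(int);print(q)
y0=min(max(q[1]-75,0),270);x0=q[0]-75
cv2.imwrite('pics/v3.png',cv2.resize(np.hstack([im[85:175,320:410],cv2.resize(iw[y0:y0+150,x0:x0+150],(90,90),interpolation=cv2.INTER_AREA)]),(800,400),interpolation=cv2.INTER_CUBIC))
E
```

```text
[276 275]
```

View pics/v3.png

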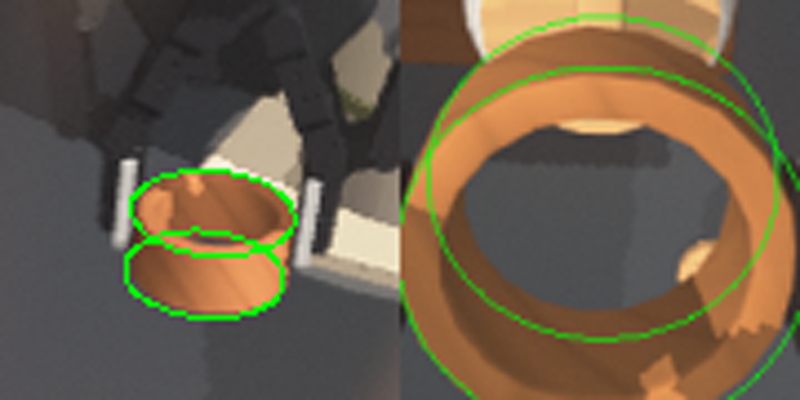

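>>> send_rows(plan=[{"gripper":5,"linear":[-1,5,0],"yaw":0},{"gripper":5,"linear":[-2,10,0],"yaw":0},{"gripper":5,"linear":[-3,15,1],"yaw":0},{"gripper":5,"linear":[-3.8,20,2],"yaw":0},{"gripper":5,"linear":[-4.7,25,3.7],"yaw":0},{"gripper":5,"linear":[-5.5,30,6],"yaw":0},{"gripper":5,"linear":[-5.9,34,10],"yaw":0},{"gripper":5,"linear":[-5.9,34,14],"yaw":0},{"gripper":5,"linear":[-5.9,34,14],"yaw":0},{"gripper":5,"linear":[-5.9,34,14],"yaw":0}])

```text
clock: 7.4
position: [0.5373, -0.3024, 0.0986]
tool_rot: [0.988, 0.152, 0.0, 0.0]
wrist_force: [0.0, -0.7, 0.6]
width: 0.0559
gripper_force: 63.9
```

```bash
python3 - <<'E'
from h import *
go(.5362,-.3032,.0115,-72.6)
E
```

```text
linear [-0.14  0.04  8.71] yaw 0.001 tool y now -72.6 q7 -0.58 clock 7.4
```

>>> send_rows(plan=[{"gripper":5,"linear":[-0.14,0.04,3],"yaw":0},{"gripper":5,"linear":[-0.14,0.04,6],"yaw":0},{"gripper":5,"linear":[-0.14,0.04,7.7],"yaw":0},{"gripper":5,"linear":[-0.14,0.04,8.3],"yaw":0},{"gripper":5,"linear":[-0.14,0.04,8.6],"yaw":0},{"gripper":5,"linear":[-0.14,0.04,8.6],"yaw":0},{"gripper":5,"linear":[-0.14,0.04,8.6],"yaw":0}])

```text
clock: 8.28
position: [0.5358, -0.3035, 0.012]
tool_rot: [0.988, 0.151, 0.0, 0.0]
wrist_force: [0.2, 0.0, -0.6]
width: 0.0559
gripper_force: 63.9
```

>>> send_rows(plan=[{"gripper":5,"linear":[0,0,0.1],"yaw":0},{"gripper":5,"linear":[0,0,0.1],"yaw":0},{"gripper":5,"linear":[0,0,0.1],"yaw":0}])

```text
clock: 8.65
position: [0.5358, -0.3036, 0.0114]
tool_rot: [0.988, 0.151, 0.001, 0.0]
wrist_force: [-2.5, 1.8, 9.0]
width: 0.0561
gripper_force: 64.8
```

Contact. I'll release, opening part way first, and then rise.

>>> send_rows(plan=[{"gripper":6.2,"linear":[0,0,-0.05],"yaw":0},{"gripper":6.6,"linear":[0,0,-0.05],"yaw":0},{"gripper":7.2,"linear":[0,0,-0.1],"yaw":0},{"gripper":7.2,"linear":[0,0,-0.2],"yaw":0},{"gripper":7.2,"linear":[0,0,-0.6],"yaw":0},{"gripper":7.5,"linear":[0,0,-2],"yaw":0},{"gripper":7.5,"linear":[0,0,-5],"yaw":0},{"gripper":7.5,"linear":[0,0,-10],"yaw":0},{"gripper":7.5,"linear":[0,0,-16],"yaw":0},{"gripper":7.5,"linear":[0,0,-21],"yaw":0},{"gripper":7.5,"linear":[0,0,-21],"yaw":0},{"gripper":7.5,"linear":[0,0,-21],"yaw":0}])

```text
clock: 10.15
position: [0.5352, -0.3031, 0.2203]
tool_rot: [0.988, 0.151, 0.0, -0.0]
wrist_force: [0.4, 0.7, -0.1]
width: 0.0749
gripper_force: 0.0
```

```bash
python3 - <<'E'
from h import *
a=cap('side','s4.png');c=cap('scene','c4.png')
print([d for d in search_frame('scene','collar')[:2]],[d for d in search_frame('side','collar')[:2]])
for k,n in((a,'side'),(c,'scene')):
    print(n,proj(k,[(.5358,-.3035,.018)]))
A=cv2.imread('pics/s4.png')[260:420,250:410];B=cv2.imread('pics/c4.png')[120:280,120:280]
cv2.imwrite('pics/v4.png',cv2.resize(np.hstack([A,B]),(800,400),interpolation=cv2.INTER_CUBIC))
go(.4912,.0402,.20,-72.6)
E
```

```text
[{'position': [192.9, 194.8], 'conf': 0.82}] [{'position': [327.6, 334.0], 'conf': 0.57}]
side [[328.61144182 339.24454672]]
scene [[196.74871153 196.26049625]]
linear [  6.1  -34.05   1.95] yaw 0.0 tool y now -72.6 q7 -0.63 clock 10.35
```

View pics/v4.png

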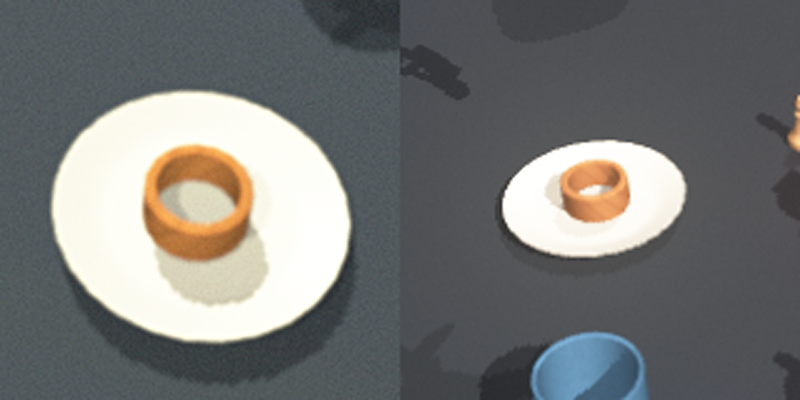

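The collar lies flat in the middle of the saucer (side crop (197,203), scene crop (595,190)). The lid is next.

>>> send_rows(plan=[{"gripper":6,"linear":[1,-6,0],"yaw":0},{"gripper":6,"linear":[2,-12,0],"yaw":0},{"gripper":6,"linear":[3,-18,0],"yaw":0},{"gripper":6,"linear":[4,-24,0],"yaw":0},{"gripper":6,"linear":[5.2,-29,0],"yaw":0},{"gripper":6,"linear":[6.1,-34,0],"yaw":0},{"gripper":6,"linear":[6.1,-34,0],"yaw":0},{"gripper":6,"linear":[6.1,-34,0],"yaw":0},{"gripper":6,"linear":[6.1,-34,0],"yaw":0},{"gripper":6,"linear":[6.1,-34,0],"yaw":0}])

```text
clock: 11.6
position: [0.492, 0.0383, 0.2202]
tool_rot: [0.989, 0.15, -0.0, 0.0]
wrist_force: [0.7, 0.3, 0.1]
width: 0.0602
gripper_force: 0.0
```

```bash
python3 - <<'E'
from h import *
w=cap('wrist','w5.png');iw=cv2.imread('pics/w5.png');x,y=.4912,.0402
a=np.radians(17.4);g=[(x+u*.018*np.cos(a)-v*.006*np.sin(a),y+u*.018*np.sin(a)+v*.006*np.cos(a),.153) for u,v in((1,1),(1,-1),(-1,-1),(-1,1))]
cv2.polylines(iw,[np.round(proj(w,g)*16).astype(int)],True,(255,255,0),1,shift=4)
cv2.polylines(iw,[np.round(proj(w,circ(x,y,.123,.033))*16).astype(int)],True,(0,255,0),1,shift=4)
q=proj(w,[(x,y,.153)])[0].astype(int);x0,y0=q[0]-80,min(max(q[1]-60,0),300);print(q,x0,y0)
cv2.imwrite('pics/v5.png',cv2.resize(iw[y0:y0+120,x0:x0+160],(800,600),interpolation=cv2.INTER_CUBIC))
print(np.round(env.state()['qpos'],2));go(x,y,.129,-72.6)
E
```

```text
[272 227] 192 167
[-0.69  0.03  0.53  1.84 -0.02  1.27 -1.42]
linear [-0.02 -0.18  9.12] yaw -0.001 tool y now -72.7 q7 -1.42 clock 11.65
```

View pics/v5.png

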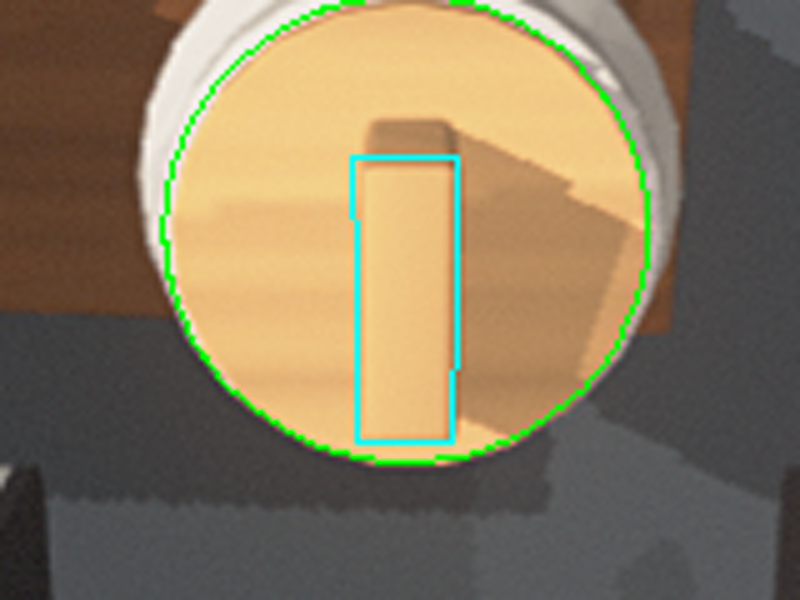

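>>> send_rows(plan=[{"gripper":6,"linear":[0,-0.18,3],"yaw":0},{"gripper":6,"linear":[0,-0.18,6],"yaw":0},{"gripper":6,"linear":[0,-0.18,8.3],"yaw":0},{"gripper":6,"linear":[0,-0.18,9.3],"yaw":0},{"gripper":6,"linear":[0,-0.18,9.3],"yaw":0},{"gripper":3,"linear":[0,-0.18,9.3],"yaw":0},{"gripper":1.5,"linear":[0,-0.18,9.3],"yaw":0},{"gripper":0.5,"linear":[0,-0.18,9.3],"yaw":0},{"gripper":0.5,"linear":[0,-0.18,9.3],"yaw":0},{"gripper":0.5,"linear":[0,-0.18,9.3],"yaw":0},{"gripper":0.5,"linear":[0,-0.18,9.3],"yaw":0},{"gripper":0.5,"linear":[0,-0.18,9.3],"yaw":0},{"gripper":0.5,"linear":[0,-0.18,9.3],"yaw":0}])

```text
clock: 13.28
position: [0.4919, 0.0411, 0.1281]
tool_rot: [0.988, 0.151, 0.001, -0.0]
wrist_force: [-0.5, -1.6, 5.9]
width: 0.0107
gripper_force: 59.4
```

>>> send_rows(plan=[{"gripper":0.5,"linear":[0,0,0],"yaw":-0.04},{"gripper":0.5,"linear":[0,0,0],"yaw":-0.08},{"gripper":0.5,"linear":[0,0,0],"yaw":-0.12},{"gripper":0.5,"linear":[0,0,0],"yaw":-0.15},{"gripper":0.5,"linear":[0,0,0],"yaw":-0.15}])

```text
clock: 13.9
position: [0.4931, 0.0397, 0.1282]
tool_rot: [0.975, 0.224, 0.002, 0.001]
wrist_force: [6.0, -4.9, -0.4]
width: 0.0108
gripper_force: 58.8
```

```bash
python3 - <<'E'
from h import *
s=env.state();print(s['moment'],s['wrist_force']);go(.4912,.0402,.129,-72.6)
E
```

```text
[-1.24004837 -1.37020828 -0.3472199 ] [ 5.98559537 -4.87487432 -0.44489509]
linear [-0.15 -0.13 -0.08] yaw 0.149 tool y now -64.1 q7 -1.22 clock 13.9
```

>>> send_rows(plan=[{"gripper":0.5,"linear":[0,0,0],"yaw":-0.04},{"gripper":0.5,"linear":[0,0,0],"yaw":-0.08},{"gripper":0.5,"linear":[0,0,0],"yaw":-0.12},{"gripper":0.5,"linear":[0,0,0],"yaw":-0.12}])

```text
clock: 14.4
position: [0.4931, 0.0396, 0.1283]
tool_rot: [0.96, 0.281, 0.002, 0.0]
wrist_force: [5.7, -4.2, 0.5]
width: 0.0109
gripper_force: 94.8
```

```bash
python3 - <<'E'
from h import *
s=env.state();print(s['moment'],s['wrist_force']);go(.4912,.0402,.129,-72.6)
E
```

```text
[-0.91178564 -1.26213089 -2.3113996 ] [ 5.68170365 -4.21285499  0.50144507]
linear [-0.13 -0.15 -0.07] yaw 0.265 tool y now -57.4 q7 -1.11 clock 14.4
```

That way hits a dead stop about 13° out (moment −2.3 N·m), so I'll turn it the other way.

>>> send_rows(plan=[{"gripper":0.5,"linear":[0,0,0],"yaw":0.06},{"gripper":0.5,"linear":[0,0,0],"yaw":0.12},{"gripper":0.5,"linear":[0,0,0],"yaw":0.18},{"gripper":0.5,"linear":[0,0,0],"yaw":0.24},{"gripper":0.5,"linear":[0,0,0],"yaw":0.3},{"gripper":0.5,"linear":[0,0,0],"yaw":0.36},{"gripper":0.5,"linear":[0,0,0],"yaw":0.42},{"gripper":0.5,"linear":[0,0,0],"yaw":0.48},{"gripper":0.5,"linear":[0,0,0],"yaw":0.54},{"gripper":0.5,"linear":[0,0,0],"yaw":0.6},{"gripper":0.5,"linear":[0,0,0],"yaw":0.6}])

```text
clock: 15.78
position: [0.491, 0.0405, 0.128]
tool_rot: [1.0, -0.014, -0.0, 0.0]
wrist_force: [-5.0, -3.5, 10.2]
width: 0.0106
gripper_force: 60.3
```

```bash
python3 - <<'E'
from h import *
s=env.state();print(s['moment'],s['wrist_force']);go(.4915,.0405,.129,-117.6)
E
```

```text
[-0.5117508   1.45799497  0.09287412] [-5.00037184 -3.47622325 10.21453848]
linear [ 0.05 -0.   -0.1 ] yaw 0.454 tool y now -91.6 q7 -1.7 clock 15.775
```

>>> send_rows(plan=[{"gripper":0.5,"linear":[0,0,0],"yaw":0.06},{"gripper":0.5,"linear":[0,0,0],"yaw":0.12},{"gripper":0.5,"linear":[0,0,0],"yaw":0.18},{"gripper":0.5,"linear":[0,0,0],"yaw":0.24},{"gripper":0.5,"linear":[0,0,0],"yaw":0.3},{"gripper":0.5,"linear":[0,0,0],"yaw":0.36},{"gripper":0.5,"linear":[0,0,0],"yaw":0.42},{"gripper":0.5,"linear":[0,0,0],"yaw":0.46},{"gripper":0.5,"linear":[0,0,0],"yaw":0.46},{"gripper":0.5,"linear":[0,0,0],"yaw":0.46}])

```text
clock: 17.02
position: [0.4909, 0.0404, 0.1281]
tool_rot: [0.971, -0.241, -0.001, 0.0]
wrist_force: [-8.1, -3.4, 11.7]
width: 0.0111
gripper_force: 60.5
```

```bash
python3 - <<'E'
from h import *
s=env.state();print(s['moment'],s['wrist_force']);go(.4915,.0405,.129,-117.6)
E
```

```text
[-0.53029015  1.78115322  0.21538069] [-8.09131233 -3.44778844 11.67720601]
linear [ 0.05 -0.04 -0.09] yaw -0.005 tool y now -117.9 q7 -2.15 clock 17.025
```

>>> send_rows(plan=[{"gripper":0.5,"linear":[0,0,-0.3],"yaw":0},{"gripper":0.5,"linear":[0,0,-0.6],"yaw":0},{"gripper":0.5,"linear":[0,0,-0.9],"yaw":0},{"gripper":0.5,"linear":[0,0,-0.9],"yaw":0}])

```text
clock: 17.52
position: [0.4911, 0.0407, 0.1364]
tool_rot: [0.971, -0.241, -0.0, 0.0]
wrist_force: [-3.8, -3.9, 1.4]
width: 0.0112
gripper_force: 59.6
```

>>> send_rows(plan=[{"gripper":0.5,"linear":[0,0,-0.5],"yaw":0},{"gripper":0.5,"linear":[0,0,-1],"yaw":0},{"gripper":0.5,"linear":[0,0,-1.5],"yaw":0},{"gripper":0.5,"linear":[0,0,-2],"yaw":0},{"gripper":0.5,"linear":[0,0,-2.5],"yaw":0},{"gripper":0.5,"linear":[0,0,-3.5],"yaw":0},{"gripper":0.5,"linear":[0,0,-5],"yaw":0},{"gripper":0.5,"linear":[0,0,-7],"yaw":0},{"gripper":0.5,"linear":[0,0,-8.5],"yaw":0},{"gripper":0.5,"linear":[0,0,-9],"yaw":0},{"gripper":0.5,"linear":[0,0,-9],"yaw":0},{"gripper":0.5,"linear":[0,0,-9],"yaw":0},{"gripper":0.5,"linear":[0,0,-9],"yaw":0}])

```text
clock: 19.15
position: [0.4911, 0.041, 0.2258]
tool_rot: [0.971, -0.241, -0.0, 0.0]
wrist_force: [0.3, -0.6, -0.8]
width: 0.0108
gripper_force: 59.3
```

```bash
python3 - <<'E'
from h import *
a=cap('side','s6.png');c=cap('scene','c6.png')
A=cv2.imread('pics/s6.png');B=cv2.imread('pics/c6.png')
cv2.imwrite('pics/v6.png',np.vstack([cv2.resize(np.hstack([A[60:240,110:290],B[100:280,280:460]]),(800,400)),cv2.resize(np.hstack([A,B]),(800,300))])[:600])
cv2.imwrite('pics/v6.png',cv2.resize(cv2.imread('pics/v6.png'),(800,600)))
s=env.state();print(s['position'],s['width'],s['gripper_force'],np.abs(s['qvel']).max())
E
```

```text
[0.4912094  0.04100775 0.22597955] 0.010679905888879807 59.33005213737488 0.004091727738261192
```

View pics/v6.png

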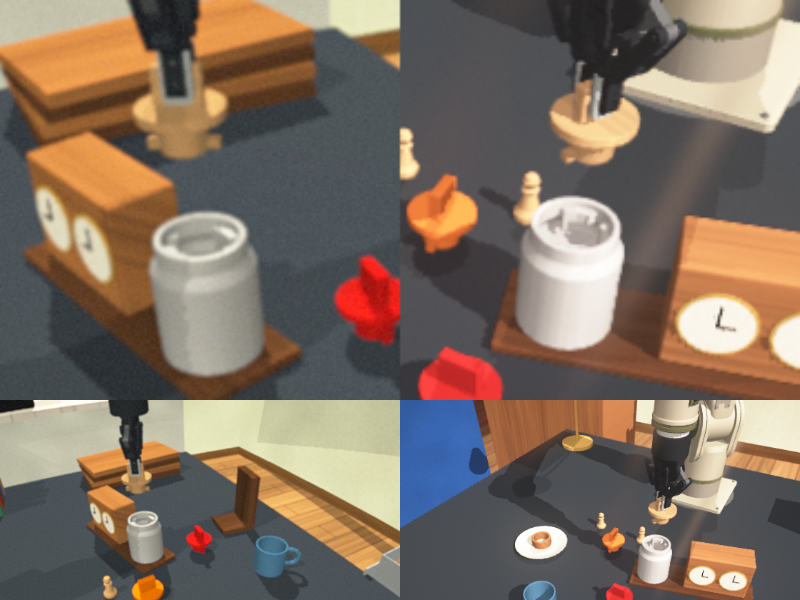

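The lid is off and held level, about 10 cm above the open jar. The collar is on the saucer and the bystanders haven't moved, so I'm handing in.

```bash
python3 -c "
from plant import env
print(env.hand_in())"
```

```text
the job is handed in; nothing more can be done
None
```

The job is handed in: the collar lies flat in the middle of the saucer, and the lid (it unscrewed clockwise) is held level about 10 cm above where it sat; the cup, bookend and pawns were not touched.

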